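# Seat a wheel spacer plate on two locating pins

## Robot

A 7-joint arm with a two-finger parallel gripper is mounted at the origin on the work surface. World frame = base frame: x ahead of the robot, y to its left, z up, the work surface at z = 0. Lengths are in mm, angles in rad, forces in N, time in s.
With the tool pointing down it reaches from about 425 to 875 mm from the base axis. Payload 8.4 kg.
Tool frame: the origin (TCP) lies midway between the tips of the shut fingers; the grasp point (between the pads) lies 19 mm behind it (grasp_offset is the z of the grasp point in the tool frame, in mm); z points along the fingers, x is the direction in which the jaws open and shut, and the axes are right-handed (so a half turn about z gives the same grasp; the last joint's range is limited). The gripper opens to 85 mm and grips with 20 to 120 N. Pads are 22 mm wide; open, the fingers measure 114 mm over their backs; the gripper's body (76 mm by 85 mm) begins 54 mm behind the grasp point. The pads swing forward as they close: fully open they stand 13 mm farther back than shut.
Start: joints at [-1.448, 0.333, 0.04, 1.465, -0.013, 1.343, -0.059], TCP at [142.995, 634.048, 231.308] pointing down, gripper open.
Joint ranges: [-2.58, 2.58], [-0.38, 2.09], [-1.3, 1.39], [0.25, 2.4], [-1.5, 4.64], [0.08, 2.09], [-2.65, 2.65]. Speed limits (rad/s): [2.22, 2.22, 2.79, 2.79, 3.14, 3.14, 3.14].

## Interface

Orientations are given as [roll, pitch, yaw] about the fixed x, y, z axes, in that order (R = Rz(yaw) Ry(pitch) Rx(roll)).
In Python, from plant import * gives the robot as it stands. The module is installed in compiled form; this text tells all that it offers.
- The arm moves only by the tool jog_arm, never from a script. Its arguments are lists of equal length, an entry for each row: "offset": the shift along the tool's x, y, z in units of 25 mm (1.0 is 25 mm), a list of three; "roll": the turn about the tool's z in units of 6 degrees (1.0 is 6 degrees); "fingers": the finger opening in mm, from 0 to 85.4. In form: {"offset": [[tx, ty, tz], ...], "roll": [roll, ...], "fingers": [fingers, ...]}. A call has 1 to 10 rows; each row shifts and turns the commanded pose from where the row before left it, along the tool's axes as they then stand; what a row does not reach is not made up. A row lasts 1/10 s, in which the tool goes at most 50 mm and 8.59 degrees, less where a joint would pass 70% of its speed; a pose out of reach is approached as far as the arm can. A call is refused whole if a number of a shift passes 1 or a number of a turn 1, either way. A call with a gripper value outside its range is refused whole. The fingers move at their own pace and stop on an object; the grip force is fixed at half the most. Time passes only in rows, so rows that do not move let the fingers close. It gives the time, the measured TCP pose, the force and the opening at its end, in the units of the state.
- observe(): the state, without advancing time (a new reading comes with each control period).
- get_image(name): name is "scene" or "top"; returns a dict with "color" (420x560x3 uint8, red, green, blue), "fx", "fy", "cx", "cy" (pixels), "xyz" and "attitude" of the camera in the world. Camera axes: x right, y down, z forward; pixel columns grow to the right and rows downward; lengths in mm; the calibration is good to about 2 mm. A picture is of the moment at which its call begins. There is no depth.
- close_job(): hands the job in, once; it reports no verdict.
The state is a dict: "time_s": time; "joints": joint angles; "dq": joint speeds; "effort": joint torques, N m; "position": TCP position; "tcp_rot": TCP orientation; "contact_force": force on the tool from outside, world axes, zero at the start; "moment": the same for the moment, N m; "opening": finger opening in mm.
Only numpy, scipy, OpenCV 4.12 (cv2) and the standard library are available. Lean on these libraries where they do the work, as an engineer would, in place of code of your own. Each camera call takes 0.05 s, during which the arm holds its last target.

## Task

The aluminium wheel spacer plate is lying crooked on top of the two brass locating pins of its fixture. Without picking it up, push and nudge it sideways with the fingertips until both small holes drop over the pins and the plate lies flat on the bed. Leave the wheel nuts, lug wrench, key case and mug where they are.

Things in the scene. Friction and masses are not known exactly. Their poses are not given: they have to be found in the camera images.
- fixture: fixed dark steel bed, 230 (x) by 300 (y) by 15 mm high, at varied place and yaw. Origin on the shelf surface, below the middle of the seated plate's place; the bed spans x -120 to +110, y -150 to +150 mm from it. Pins and fence are fixed on it
- fence (a point): middle of the top edge of the fence's face, at x = +51, y = 0 mm in the fixture frame. Grey fence across the bed's rear, 180 mm long in y, 12 mm thick, 30 mm high above the bed; two brass marks on its top are in line with the pins. A plate pushed towards +x against it is squared, and a seated plate's rear edge is about 1 mm from it
- plate: loose aluminium plate, 100 (x) by 170 (y) by 7 mm, 0.3 kg, with a 44 mm bore near its middle. Origin: centre of its underside; seated, it is at fixture x 0, y 0, 15 mm up, same yaw, with 2.5 mm play (1 mm to the fence). Starts tilted, rear (+x) part on the pin tops, front edge on the bed, 8 to 18 mm short of its seat in x, 8 to 20 mm off in y to one side or the other, 0.1 rad in yaw
- pin_left (a point): tip of the left (+y) brass pin of the fixture, at x = +18, y = +50 mm in the fixture frame, 10 mm above the bed. Pins are 10 mm in diameter, tapering above 6 mm to a 5 mm flat top
- pin_right (a point): tip of the right (-y) brass pin, at x = +18, y = -50 mm in the fixture frame, otherwise as the left one
- hole_left (a point): centre of the plate's left (+y) 15 mm hole, at the underside; belongs over pin_left
- hole_right (a point): centre of the plate's right (-y) 15 mm hole, at the underside; belongs over pin_right
- nut0: one of four chrome hexagonal wheel nuts, 24 mm across, 25 mm high, 28 mm apart in a row on the bed behind the fence; origin under its centre. Leave it alone.
- nut1: one of four chrome hexagonal wheel nuts, 24 mm across, 25 mm high, 28 mm apart in a row on the bed behind the fence; origin under its centre. Leave it alone.
- nut2: one of four chrome hexagonal wheel nuts, 24 mm across, 25 mm high, 28 mm apart in a row on the bed behind the fence; origin under its centre. Leave it alone.
- nut3: one of four chrome hexagonal wheel nuts, 24 mm across, 25 mm high, 28 mm apart in a row on the bed behind the fence; origin under its centre. Leave it alone.
- lug_wrench: loose lug wrench, 350 mm long with a blue aluminium handle and chrome socket, 30 mm high, lying on the shelf at the right; origin under its middle. Leave it alone.
- key_case: grey plastic wheel lock key case with a black snap latch, 85 by 130 by 45 mm, on the shelf at the left; origin under its centre. Leave it alone.
- mug: white ceramic mug, 80 mm across, 95 mm high, with a wooden stir stick leaning in it up to 142 mm high, on the shelf at the right; origin under its centre. Leave it alone.
There are look-alikes about, which are no part of the job. Of the things like the plate, leave any that is blue; of the rest the smaller one is meant.

How it is judged (in metres and radians):
At the end, for the whole second after the job is handed in: both small holes of the plate are within 4 mm of their pins' axes, the plate's underside is within 2 mm of the bed, level within 0.03 rad and at rest (horizontal distance between hole_left and pin_left below 0.004 m and horizontal distance between hole_right and pin_right below 0.004 m and z of plate in the frame of fixture below 0.017 m and angle between plate's own z axis and vertical below 0.03 rad and linear speed of plate below 0.01 m/s); the robot touches nothing.
It fails at once if the plate is lifted: its middle rises more than 20 mm above the bed (z of plate in the frame of fixture above 0.035 m).
It fails at once if the plate is pushed off: its middle is more than 60 mm from its seat (horizontal distance between plate and fixture above 0.06 m).
It fails at once if a nut, the lug wrench, the key case or the mug is moved more than 15 mm (distance of any of nut0, nut1, nut2, nut3, lug_wrench, key_case, mug from where it was at the start of the episode above 0.015 m).
It also fails if it takes over 48 s, if anything falls off the work surface, if the arm or the gripper's body presses on something with over 40 N, if the wrist force passes 120 N, or if a joint passes its speed limit or range.

## Working session

There is one attempt and no reset: what is moved stays moved. The work goes in short steps, Python scripts to look and compute and a tool call to move; the robot and the scene stay as the last step left them, time stands still between calls to the robot, and variables do not carry over. Pictures are saved under pics/ and viewed, and the job is handed in when it is done.

Besides the shell and the picture viewer there is one more tool, called after "Request:" in YAML: its name, and indented under it one key for each argument. jog_arm: Moves the arm, as the interface text tells. Its arguments: {"type":"object","properties":{"offset":{"type":"array"},"roll":{"type":"array"},"fingers":{"type":"array"}},"required":["offset","roll","fingers"]}

```bash
mkdir -p pics; python3 - <<'E'
from plant import *
import cv2
s=observe();print(s['time_s'],s['position'],s['tcp_rot'],s['opening'])
for n in("scene","top"):
    d=get_image(n);cv2.imwrite(f'pics/{n}0.png',cv2.cvtColor(d['color'],cv2.COLOR_RGB2BGR))
    print(n,{k:v for k,v in d.items() if k!='color'})
E
```

```text
0.0 [142.91336785 633.59763525 230.40405928] [3.14144650e+00 1.68912235e-03 1.34896240e+00] 85.33271677962682
scene {'fx': 458.70326837624674, 'fy': 458.70326837624674, 'cx': 290.0449301425302, 'cy': 209.81595332201323, 'xyz': array([841.69338568, 632.8949334 , 884.09321901]), 'attitude': array([-2.42531749, -0.00315335,  2.6484944 ])}
top {'fx': 442.90487390304645, 'fy': 442.90487390304645, 'cx': 283.43469260591655, 'cy': 213.31970730189713, 'xyz': array([ 381.41882743,    7.7195827 , 1339.2544771 ]), 'attitude': array([-3.05604099e+00, -1.25075695e-03, -1.57146961e+00])}
```

View pics/scene0.png

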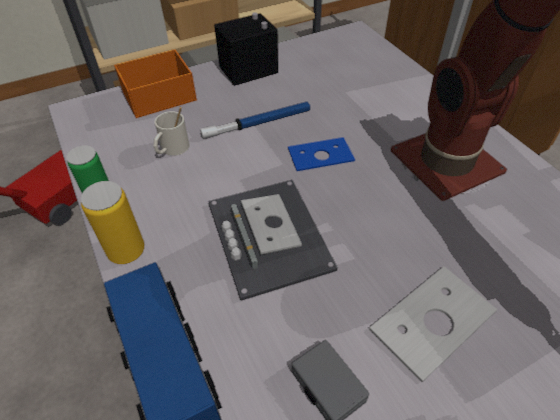

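View pics/top0.png

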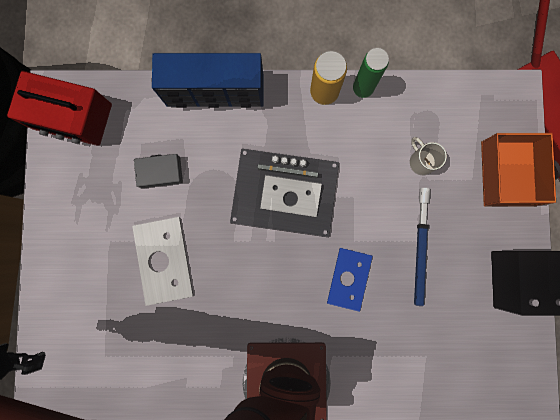

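```bash
cat > h.py <<'E'
from plant import *
import cv2, numpy as np
from scipy.spatial.transform import Rotation as R
def grab(n):
    d=get_image(n); return d
def ray(d,u,v,z):
    M=R.from_euler('xyz',d['attitude']).as_matrix()
    r=M@np.array([(u-d['cx'])/d['fx'],(v-d['cy'])/d['fy'],1.]);c=np.array(d['xyz'])
    return c+r*(z-c[2])/r[2]
def proj(d,p):
    M=R.from_euler('xyz',d['attitude']).as_matrix();q=M.T@(np.array(p)-d['xyz'])
    return d['fx']*q[0]/q[2]+d['cx'],d['fy']*q[1]/q[2]+d['cy']
def crop(d,x0,y0,x1,y1,s,name):
    c=cv2.cvtColor(d['color'],cv2.COLOR_RGB2BGR)[y0:y1,x0:x1]
    cv2.imwrite(name,cv2.resize(c,None,fx=s,fy=s,interpolation=cv2.INTER_CUBIC))
E
python3 - <<'E'
from h import *
d=grab('top');crop(d,225,140,345,240,6,'pics/t1.png')
np.save('top1.npy',d,allow_pickle=True)
d=grab('scene');crop(d,200,175,340,295,5,'pics/s1.png')
np.save('sc1.npy',d,allow_pickle=True)
E
```

```text
(no output)
```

View pics/t1.png

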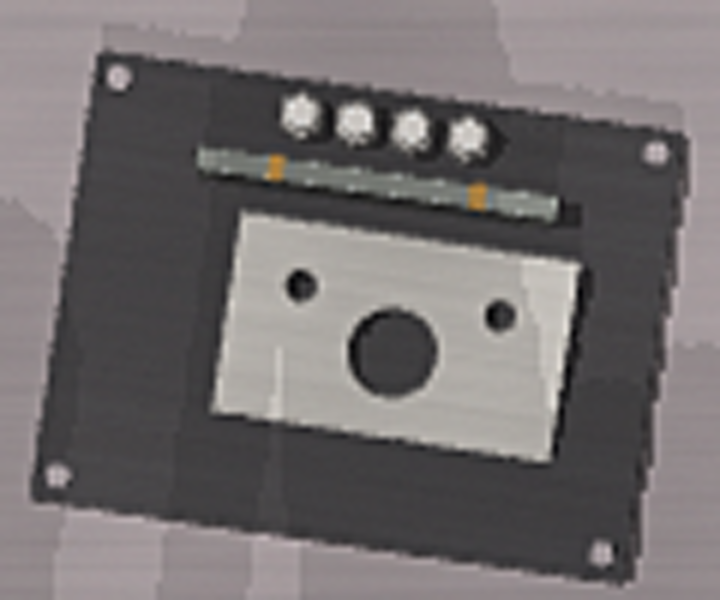

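View pics/s1.png

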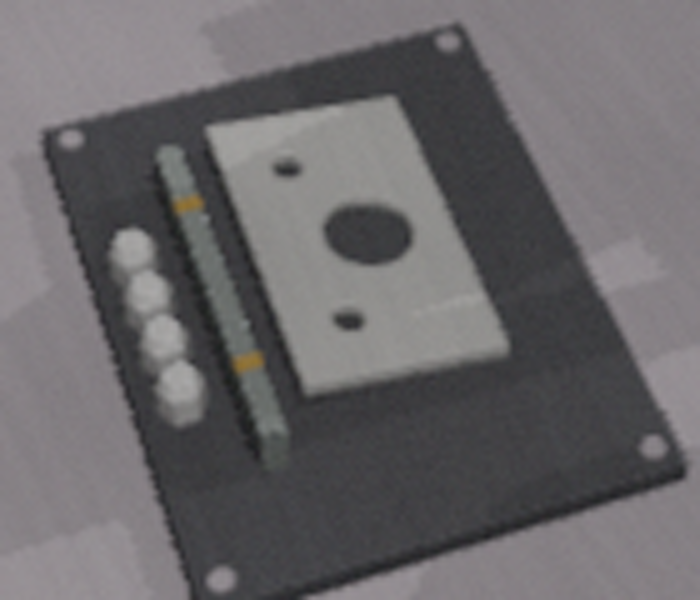

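```bash
cat > m.py <<'E'
from h import *
d=np.load('top1.npy',allow_pickle=True).item()
s=np.load('sc1.npy',allow_pickle=True).item()
T=lambda u,v,z:ray(d,u/6+225,v/6+140,z)
S=lambda u,v,z:ray(s,u/5+200,v/5+175,z)
b=np.array([T(*p,15) for p in[(103,53),(688,135),(632,582),(33,498)]])[:,:2]
print(b.round(1))
fr=np.array([[110,150],[110,-150],[-120,-150],[-120,150]],float)
def fit(A,B):
    a=A-A.mean(0);c=B-B.mean(0);H=a.T@c
    th=np.arctan2(H[0,1]-H[1,0],H[0,0]+H[1,1]);Rm=np.array([[np.cos(th),-np.sin(th)],[np.sin(th),np.cos(th)]])
    return th,Rm,B.mean(0)-Rm@A.mean(0)
th,Rm,t=fit(fr,b);print('fix',th,t,np.round((Rm@fr.T).T+t-b,1))
bs=np.array([S(*p,15)[:2] for p in[(45,130),(458,25),(685,465)]]);print('scene corners',bs.round(1))
th2,_,t2=fit(fr[[1,2,3]]*0+fr[[1,2,3]],bs);print('fix scene',th2,t2)
F=lambda p:Rm.T@(np.array(p)[:2]-t)
for n,p in dict(mL=(277,167),mR=(478,196)).items(): print(n,F(T(*p,45)).round(1))
print('marks scene',[F(S(*p,45)).round(1) for p in((248,361),(188,204))])
c=dict(RL=(240,211,30),RR=(583,263,30),FR=(551,463,22),FL=(212,413,22),hL=(302,285,32),hR=(500,316,32),bore=(393,352,26))
for n,(u,v,z) in c.items(): print(n,F(T(u,v,z)).round(1))
c=dict(RL=(307,393,33),RR=(207,127,33),FR=(397,97,22),FL=(508,350,22),bore=(369,233,27))
for n,(u,v,z) in c.items(): print('S',n,F(S(u,v,z)).round(1))
E
python3 m.py
```

```text
[[ 691.7  131.2]
 [ 649.5 -164.6]
 [ 423.9 -134.1]
 [ 466.   164.5]]
fix -0.14068967733874915 [562.72579332  -1.41718577] [[ 1.   0.4]
 [ 1.1 -0.8]
 [-1.   1. ]
 [-1.  -0.6]]
scene corners [[ 649.6 -155.9]
 [ 427.7 -123. ]
 [ 470.1  171.6]]
fix scene -0.14865164447040713 [566.02502543   7.24706578]
mL [58.  52.3]
mR [ 57.6 -47.8]
marks scene [array([57.4, 56.5]), array([ 57.3, -42.7])]
RL [36.3 68.2]
RR [  34.2 -104.5]
FR [ -66.2 -102.5]
FL [-65.  68.]
hL [ 3.5 32.3]
hR [  1.8 -67.1]
bore [-22.6 -17. ]
S RL [35.6 74.2]
S RR [ 32.7 -98.3]
S FR [-66.8 -94.8]
S FL [-62.1  75.3]
S bore [-22.8 -10.1]
```

```bash
cat >> h.py <<'E'
TH=-0.143; O=np.array([563,2.5])
RF=np.array([[np.cos(TH),-np.sin(TH)],[np.sin(TH),np.cos(TH)]])
def tof(p): return RF.T@(np.array(p)[:2]-O)
def st():
    s=observe(); f=s['contact_force']
    print('t',round(s['time_s'],2),'fix',tof(s['position']).round(1),'z',s['position'][2].round(1),'F fix',(RF.T@f[:2]).round(1),f[2].round(1),'yawerr',round(s['tcp_rot'][2]-np.pi/2-TH,4),'open',round(s['opening'],1))
E
python3 -c "
from h import *
st()"
```

```text
t 0.2 fix [-505.8  565. ] z 230.8 F fix [-0.1 -0.9] 0.7 yawerr -0.0788 open 85.3
```

Request:
jog_arm:
  offset:
    - [0,0,0]
    - [-0.55,1,0]
    - [-0.55,1,0]
    - [-0.55,1,0]
    - [-0.55,1,0]
    - [-0.55,1,0]
    - [-0.55,1,0]
    - [-0.55,1,0]
    - [-0.55,1,0]
    - [-0.55,1,0]
  roll: [-0.755,0,0,0,0,0,0,0,0,0]
  fingers: [0,0,0,0,0,0,0,0,0,0]

```text
time_s: 1.2
position: [348.9, 478.6, 231.2]
tcp_rot: [-3.141, 0.0, 1.428]
contact_force: [-0.1, -0.3, -0.1]
opening: -0.1
```

Request:
jog_arm:
  offset:
    - [-0.55,1,0]
    - [-0.55,1,0]
    - [-0.55,1,0]
    - [-0.55,1,0]
    - [-1,0.3,0]
    - [-1,0.3,0]
    - [-1,0.3,0]
    - [-1,0.3,0]
    - [-1,0.3,0]
    - [-1,0.3,0]
  roll: [0,0,0,0,0,0,0,0,0,0]
  fingers: [0,0,0,0,0,0,0,0,0,0]

```text
time_s: 2.2
position: [462.4, 254.9, 231.2]
tcp_rot: [-3.141, 0.0, 1.428]
contact_force: [0.7, -1.2, 0.1]
opening: 0.2
```

```bash
python3 -c "
from h import *
st()"
```

```text
t 2.2 fix [-135.5  235.5] z 231.2 F fix [ 0.9 -1.1] 0.1 yawerr 0.0002 open 0.2
```

Request:
jog_arm:
  offset:
    - [-1,0.32,0]
    - [-1,0.32,0]
    - [-1,0.32,0]
    - [-1,0.32,0]
    - [-1,0.32,0]
    - [-1,0.32,0]
    - [-1,0.32,0]
    - [-1,0.32,0]
    - [-1,0.32,0]
    - [-1,0.32,0]
  roll: [0,0,0,0,0,0,0,0,0,0]
  fingers: [0,0,0,0,0,0,0,0,0,0]

```text
time_s: 3.2
position: [506.0, -3.9, 231.3]
tcp_rot: [-3.142, -0.0, 1.428]
contact_force: [0.4, -0.5, 0.3]
opening: -0.3
```

Request:
jog_arm:
  offset:
    - [-1,0.32,0.6]
    - [-1,0.32,0.6]
    - [-1,0.32,0.6]
    - [-1,0.32,0.6]
    - [-1,0.32,0.6]
    - [0,0,0.6]
    - [0,0,0.6]
    - [0,0,0.4]
    - [0,0,0]
    - [0,0,0]
  roll: [0,0,0,0,0,0,0,0,0,0]
  fingers: [0,0,0,0,0,0,0,0,0,0]

```text
time_s: 4.2
position: [528.1, -131.4, 116.5]
tcp_rot: [-3.142, -0.0, 1.429]
contact_force: [-0.2, -0.5, 0.8]
opening: -0.1
```

```bash
python3 - <<'E'
from h import *
st()
d=grab('top');crop(d,210,110,360,250,5,'pics/t2.png')
d=grab('scene');crop(d,180,100,340,260,4,'pics/s2.png')
E
```

```text
t 4.2 fix [ -15.5 -137.5] z 116.5 F fix [-0.2 -0.5] 0.8 yawerr 0.0015 open -0.1
```

View pics/t2.png

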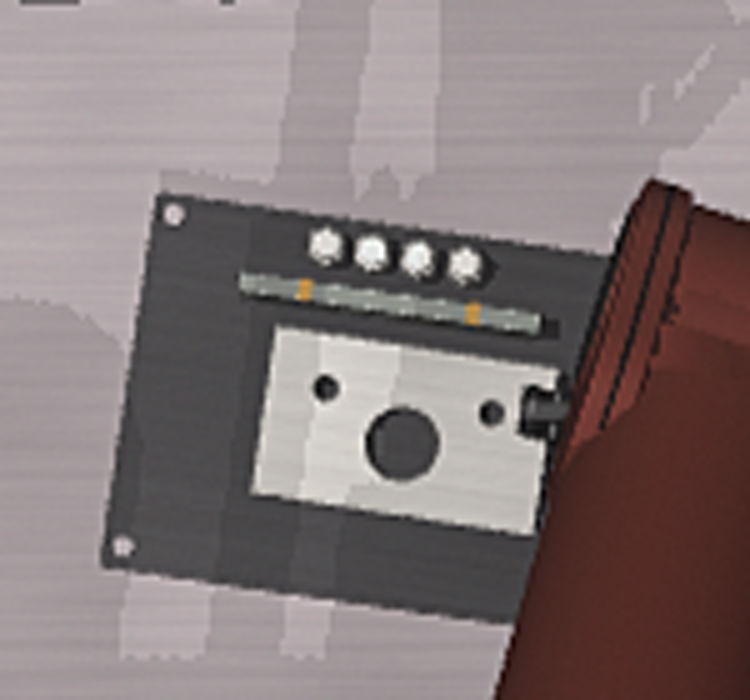

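View pics/s2.png

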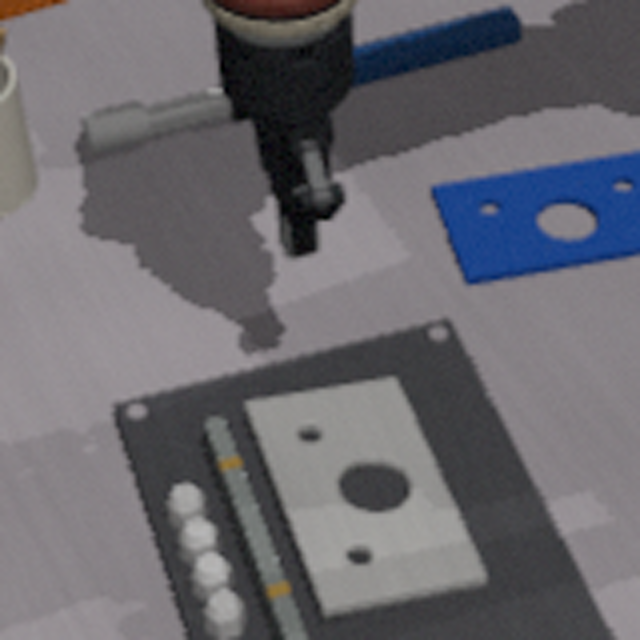

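```bash
python3 - <<'E'
from h import *
d=np.load('top1.npy',allow_pickle=True).item()
s=np.load('sc1.npy',allow_pickle=True).item()
p=[528.1,-131.4,116.5]
u=proj(d,p);print('top',(u[0]-210)*5,(u[1]-110)*5)
u=proj(s,p);print('sc',(u[0]-180)*4,(u[1]-100)*4)
print(tof(ray(d,210+540/5,110+410/5,180)),tof(ray(d,210+520/5,110+410/5,180)))
print(RF@[-14,-140]+O)
E
```

```text
top 614.5161015692355 441.5057697890238
sc 295.84140063375617 249.00586584504038
[-13.02762997 -90.30210389] [-14.52636861 -79.85554631]
[ 529.19106101 -134.07582379]
```

Request:
jog_arm:
  offset:
    - [-0.1,0.05,1]
    - [0,0,1]
    - [0,0,0.8]
    - [0,0,0.6]
    - [0,0,0.3]
    - [0,0,0.15]
    - [0,0,0]
    - [0,0,0]
  roll: [0,0,0,0,0,0,0,0]
  fingers: [0,0,0,0,0,0,0,0]

```text
time_s: 5.1
position: [529.3, -135.1, 20.8]
tcp_rot: [3.14, -0.0, 1.428]
contact_force: [0.4, 0.3, -0.7]
opening: -0.3
```

```bash
python3 - <<'E'
from h import *
st()
d=grab('scene');crop(d,200,175,340,295,5,'pics/s3.png')
E
```

```text
t 5.1 fix [ -13.7 -141. ] z 20.8 F fix [0.3 0.3] -0.7 yawerr 0.0002 open -0.3
```

View pics/s3.png

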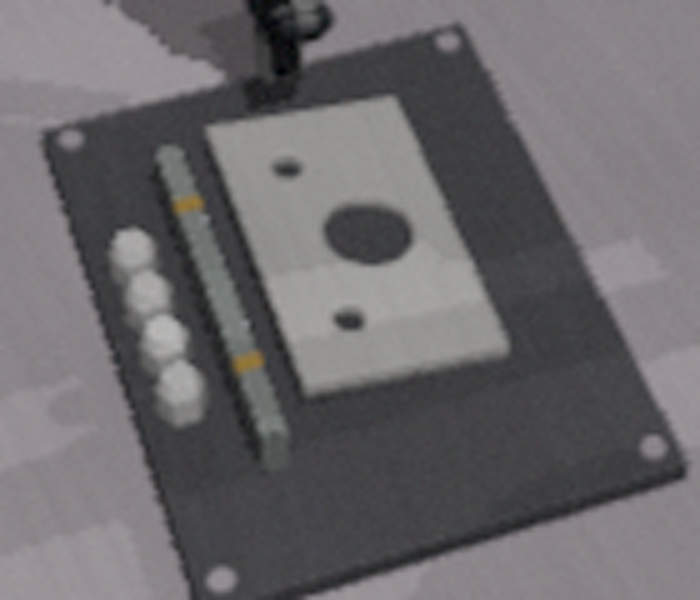

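Request:
jog_arm:
  offset:
    - [0.1,0,0.03]
    - [0.1,0,0]
    - [0.1,0,0]
    - [0.1,0,0]
    - [0.1,0,0]
    - [0.1,0,0]
    - [0,0,0]
  roll: [0,0,0,0,0,0,0]
  fingers: [0,0,0,0,0,0,0]

```text
time_s: 5.85
position: [531.0, -119.6, 19.3]
tcp_rot: [-3.142, -0.0, 1.429]
contact_force: [-0.5, 0.7, 0.2]
opening: 0.4
```

Request:
jog_arm:
  offset:
    - [0.08,0,0]
    - [0.08,0,0]
    - [0.08,0,0]
    - [0,0,0]
  roll: [0,0,0,0]
  fingers: [0,0,0,0]

```text
time_s: 6.25
position: [531.8, -113.7, 19.3]
tcp_rot: [-3.141, -0.0, 1.428]
contact_force: [-0.5, -1.0, -0.3]
opening: -0.2
```

```bash
python3 - <<'E'
from h import *
st()
d=grab('scene');crop(d,200,175,340,295,5,'pics/s4.png')
d=grab('top');crop(d,225,140,345,240,6,'pics/t4.png')
E
```

```text
t 6.25 fix [ -14.3 -119.5] z 19.3 F fix [-0.4 -1.1] -0.3 yawerr 0.0007 open -0.2
```

View pics/s4.png

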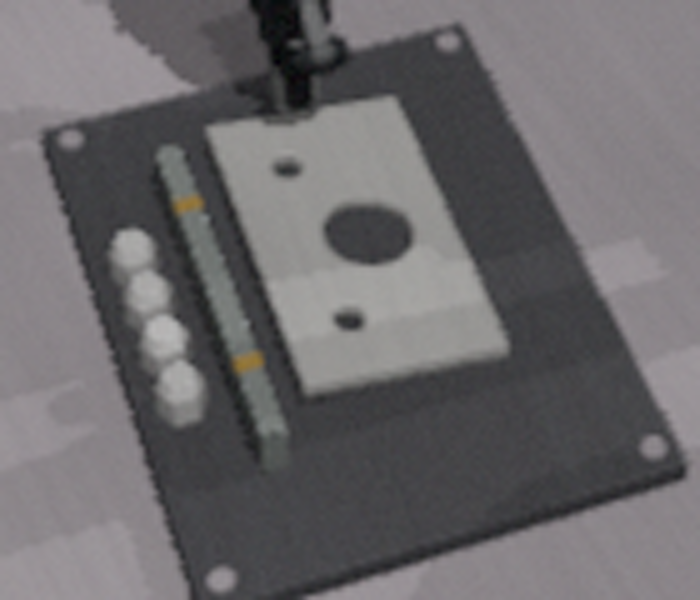

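View pics/t4.png

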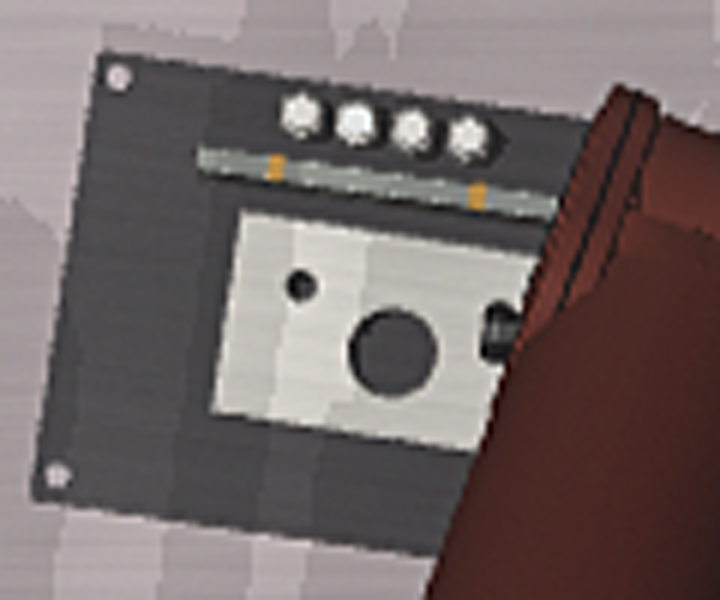

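Request:
jog_arm:
  offset:
    - [0.08,0,0]
    - [0.08,0,0]
    - [0.08,0,0]
    - [0.08,0,0]
    - [0,0,0]
  roll: [0,0,0,0,0]
  fingers: [0,0,0,0,0]

```text
time_s: 6.85
position: [532.9, -106.0, 19.3]
tcp_rot: [-3.142, 0.0, 1.428]
contact_force: [1.2, -1.0, -0.3]
opening: 0.2
```

```bash
python3 - <<'E'
from h import *
st()
d=grab('scene');crop(d,200,175,340,295,5,'pics/s5.png')
E
```

```text
t 6.85 fix [ -14.3 -111.6] z 19.3 F fix [ 1.3 -0.8] -0.3 yawerr 0.0006 open 0.2
```

View pics/s5.png

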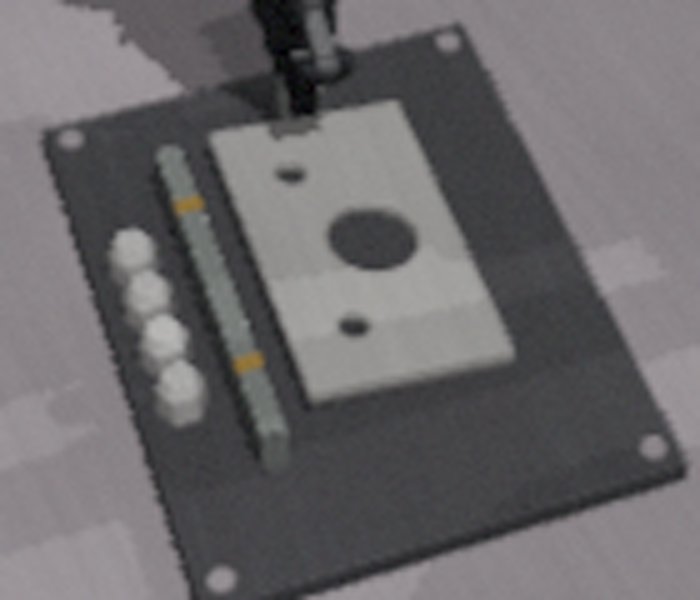

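Request:
jog_arm:
  offset:
    - [0.08,0,0]
    - [0.08,0,0]
    - [0.08,0,0]
    - [0.08,0,0]
    - [0.08,0,0]
    - [0.08,0,0]
    - [0.08,0,0]
    - [0,0,0]
  roll: [0,0,0,0,0,0,0,0]
  fingers: [0,0,0,0,0,0,0,0]

```text
time_s: 7.7
position: [534.9, -91.9, 19.3]
tcp_rot: [-3.142, -0.0, 1.428]
contact_force: [-0.3, -1.0, -0.0]
opening: -0.2
```

```bash
python3 - <<'E'
from h import *
st()
d=grab('scene');crop(d,200,175,340,295,5,'pics/s6.png');np.save('sc6.npy',d,allow_pickle=True)
E
```

```text
t 7.7 fix [-14.3 -97.5] z 19.3 F fix [-0.2 -1. ] -0.0 yawerr 0.0007 open -0.2
```

View pics/s6.png

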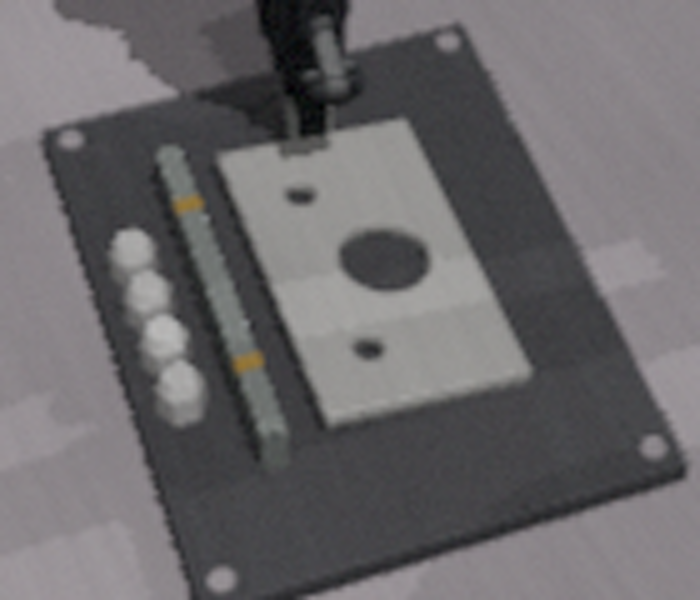

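```bash
cat > q.py <<'E'
from h import *
s=np.load('sc1.npy',allow_pickle=True).item()
S=lambda u,v,z:tof(ray(s,u/5+200,v/5+175,z))
mL=S(248,361,45);mR=S(188,204,45);off=(mL+mR)/2-[57,0];print('off',off,'mark yaw',np.arctan2(-(mL-mR)[0],(mL-mR)[1]))
def P(n,u,v,z): print(n,(S(u,v,z)-off).round(1))
E
python3 - <<'E'
from q import *
P('hL0',349,319,32);P('hR0',287,167,32)
P('hL',369,348,32);P('hR',301,195,32);P('RL',328,425,33-6);P('RL',328,416,33);P('RR',218,155,33);P('FR',410,120,22);P('FL',531,377,22)
E
```

```text
off [0.64228472 3.11112243] mark yaw 0.0014473681931718044
hL0 [ 3.6 32.9]
hR0 [  2.6 -67.1]
hL [ 0.3 52. ]
hR [  1.6 -47.4]
RL [30.5 83.2]
RL [30.1 82.5]
RR [ 32.6 -85.4]
FR [-67.9 -84.7]
FL [-67.   86.2]
```

Request:
jog_arm:
  offset:
    - [-0.3,0,0]
    - [-0.6,0,0]
    - [-0.2,-0.2,-0.8]
    - [0,-0.7,-0.8]
    - [0,-0.9,-0.8]
    - [0.5,-0.9,0]
    - [0.9,-0.9,0]
    - [0.9,-0.3,0]
    - [0.9,0,0]
    - [0.9,0,0]
  roll: [0,0,0,0,0,0,0,0,0,0]
  fingers: [0,0,0,0,0,40,85,85,85,85]

```text
time_s: 8.75
position: [448.9, -3.7, 79.6]
tcp_rot: [3.141, -0.001, 1.428]
contact_force: [0.5, -0.7, -0.1]
opening: 72.1
```

Request:
jog_arm:
  offset:
    - [0.8,0,0]
    - [0,0,0.6]
    - [0,0,0.6]
    - [0,0,0.6]
    - [0,0,0.4]
    - [0,0,0]
    - [0,0,0]
  roll: [0,0,0,0,0,0,0]
  fingers: [85,85,85,85,85,85,85]

```text
time_s: 9.45
position: [452.0, 15.2, 24.6]
tcp_rot: [-3.142, 0.0, 1.428]
contact_force: [0.1, -0.9, 0.4]
opening: 85.1
```

```bash
python3 - <<'E'
from h import *
st()
d=grab('scene');crop(d,200,175,340,295,5,'pics/s7.png')
d=grab('top');crop(d,225,140,345,240,6,'pics/t7.png')
E
```

```text
t 9.45 fix [-111.7   -3.2] z 24.6 F fix [ 0.2 -0.9] 0.4 yawerr -0.0003 open 85.1
```

View pics/s7.png

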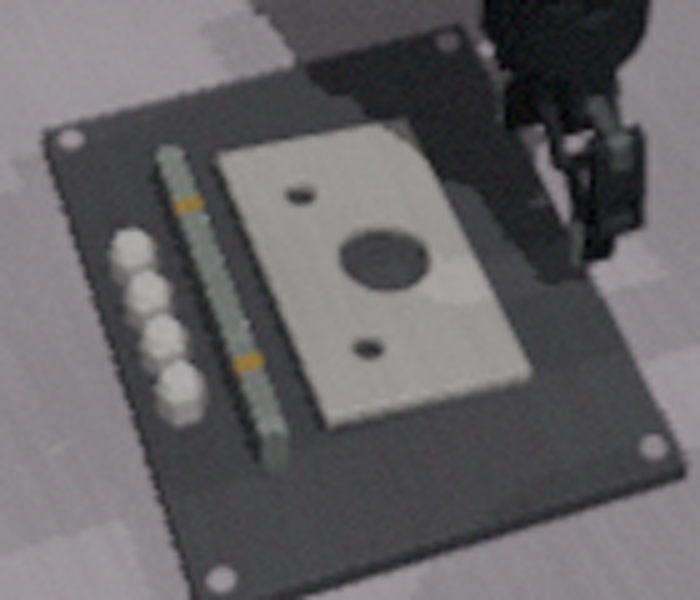

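View pics/t7.png

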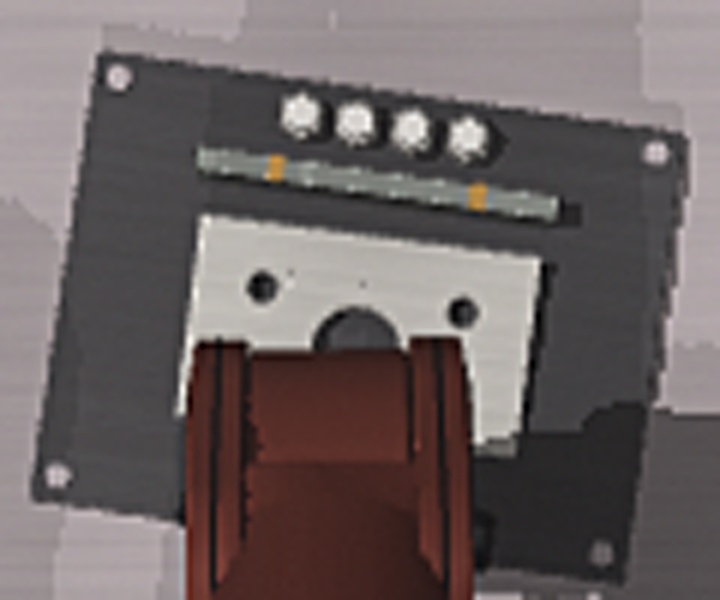

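Request:
jog_arm:
  offset:
    - [0,0.2,0.25]
    - [0,0.2,0.25]
    - [0,0,0.15]
    - [0,0,0.12]
    - [0,0,0]
  roll: [0,0,0,0,0]
  fingers: [85,85,85,85,85]

```text
time_s: 10.05
position: [461.3, 14.0, 4.5]
tcp_rot: [-3.141, 0.001, 1.428]
contact_force: [0.3, -1.2, -0.3]
opening: 85.1
```

```bash
python3 - <<'E'
from h import *
st()
d=grab('scene');crop(d,200,175,340,295,5,'pics/s8.png')
E
```

```text
t 10.05 fix [-102.3   -3.2] z 4.5 F fix [ 0.5 -1.1] -0.3 yawerr 0.0001 open 85.1
```

View pics/s8.png

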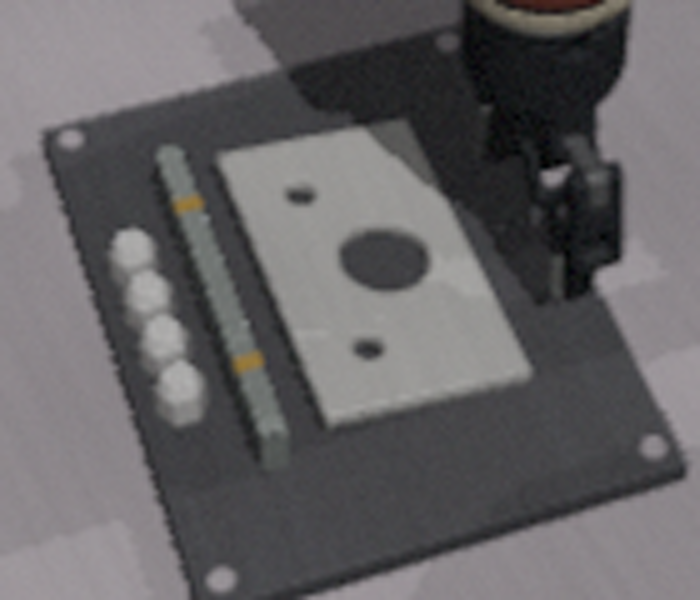

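Request:
jog_arm:
  offset:
    - [0,0.15,0]
    - [0,0.15,0]
    - [0,0.15,0]
    - [0,0.15,0]
    - [0,0.1,0]
    - [0,0.1,0]
    - [0,0.1,0]
    - [0,0.1,0]
    - [0,0,0]
  roll: [0,0,0,0,0,0,0,0,0]
  fingers: [85,85,85,85,85,85,85,85,85]

```text
time_s: 11.0
position: [486.9, 10.5, 5.1]
tcp_rot: [3.141, 0.0, 1.428]
contact_force: [-1.4, 0.0, -0.3]
opening: 85.2
```

```bash
python3 - <<'E'
from h import *
st()
d=grab('scene');crop(d,200,175,340,295,5,'pics/s9.png')
E
```

```text
t 11.0 fix [-76.5  -2.9] z 5.1 F fix [-1.4 -0.2] -0.3 yawerr 0.0002 open 85.2
```

View pics/s9.png

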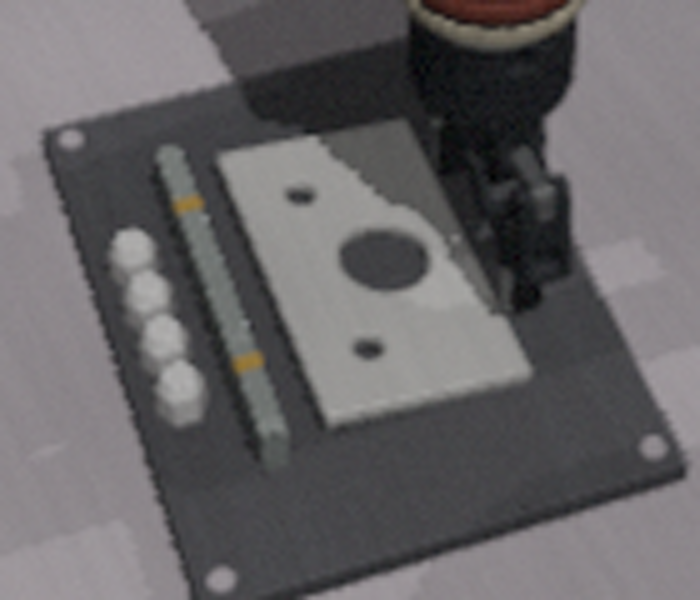

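Request:
jog_arm:
  offset:
    - [0,0.08,0]
    - [0,0.08,0]
    - [0,0.08,0]
    - [0,0.08,0]
    - [0,0.08,0]
    - [0,0.08,0]
    - [0,0,0]
  roll: [0,0,0,0,0,0,0]
  fingers: [85,85,85,85,85,85,85]

```text
time_s: 11.75
position: [499.0, 8.7, 5.2]
tcp_rot: [3.141, 0.0, 1.428]
contact_force: [-0.1, 0.9, -0.0]
opening: 85.1
```

```bash
python3 - <<'E'
from h import *
st()
d=grab('scene');crop(d,200,175,340,295,5,'pics/s10.png')
d=grab('top');crop(d,225,140,345,240,6,'pics/t10.png')
E
```

```text
t 11.75 fix [-64.3  -3. ] z 5.2 F fix [-0.2  0.9] -0.0 yawerr 0.0001 open 85.1
```

View pics/s10.png

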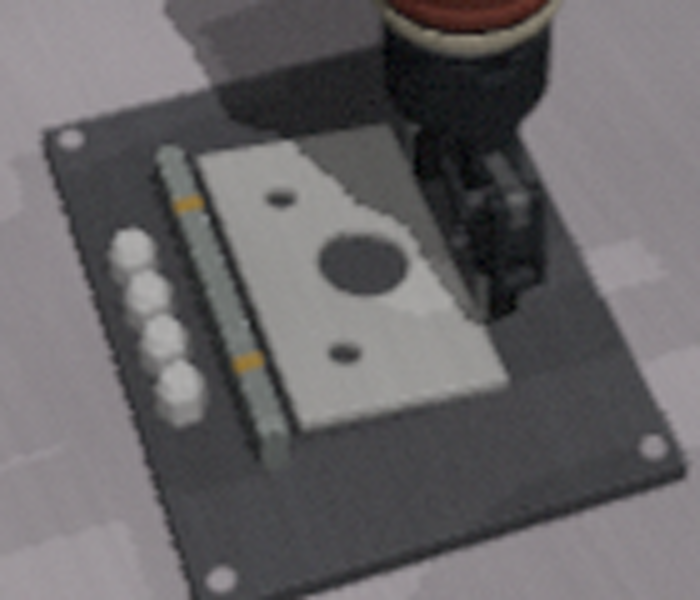

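View pics/t10.png

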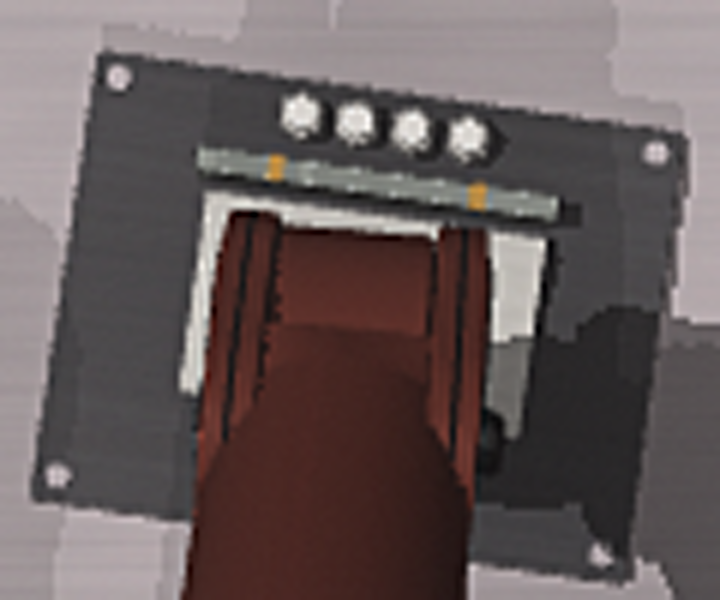

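Request:
jog_arm:
  offset:
    - [0,0.04,0]
    - [0,0.04,0]
    - [0,0.04,0]
    - [0,0.04,0]
    - [0,0,0]
  roll: [0,0,0,0,0]
  fingers: [85,85,85,85,85]

```text
time_s: 12.35
position: [502.7, 8.3, 5.1]
tcp_rot: [3.141, 0.0, 1.428]
contact_force: [0.7, 0.6, 0.2]
opening: 85.0
```

```bash
python3 - <<'E'
from h import *
st()
d=grab('scene');crop(d,200,175,340,295,5,'pics/s11.png')
E
```

```text
t 12.35 fix [-60.6  -2.9] z 5.1 F fix [0.6 0.6] 0.2 yawerr 0.0002 open 85.0
```

View pics/s11.png

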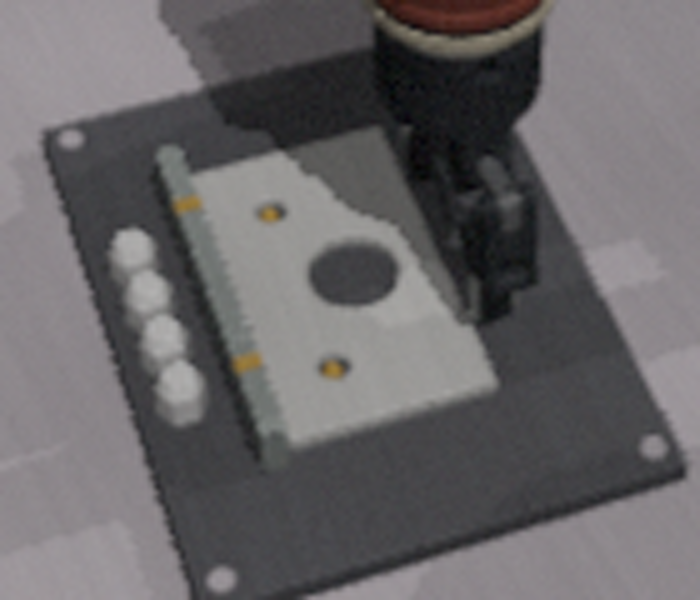

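Brass pins show in both holes and the rear has dropped. I'll back off and verify.

Request:
jog_arm:
  offset:
    - [0,-0.1,0]
    - [0,-0.3,0]
    - [0,-0.6,-0.2]
    - [0,-0.5,-0.8]
    - [0,-0.8,-1]
    - [0,-1,-1]
    - [0,-1,-1]
    - [-1,0,-1]
    - [-1,0,0]
    - [0,0,0]
  roll: [0,0,0,0,0,0,0,0,0,0]
  fingers: [85,85,85,85,85,85,85,85,85,85]

```text
time_s: 13.4
position: [388.3, -27.9, 130.6]
tcp_rot: [3.14, -0.002, 1.425]
contact_force: [0.8, -0.4, -0.3]
opening: 84.9
```

Request:
jog_arm:
  offset:
    - [-1,0,0]
    - [-1,0,0]
    - [-1,0,0]
    - [-1,0,0]
    - [-1,0,0]
    - [-1,0,0]
    - [0,0,0]
  roll: [0,0,0,0,0,0,0]
  fingers: [85,85,85,85,85,85,85]

```text
time_s: 14.1
position: [366.6, -176.4, 129.7]
tcp_rot: [-3.141, 0.0, 1.424]
contact_force: [-0.2, -0.1, 0.1]
opening: 85.1
```

```bash
python3 - <<'E'
from h import *
st()
d=grab('scene');crop(d,200,175,340,295,5,'pics/s12.png')
d=grab('top');crop(d,225,140,345,240,6,'pics/t12.png')
E
```

```text
t 14.1 fix [-168.9 -205. ] z 129.7 F fix [-0.2 -0.2] 0.1 yawerr -0.0034 open 85.1
```

View pics/s12.png

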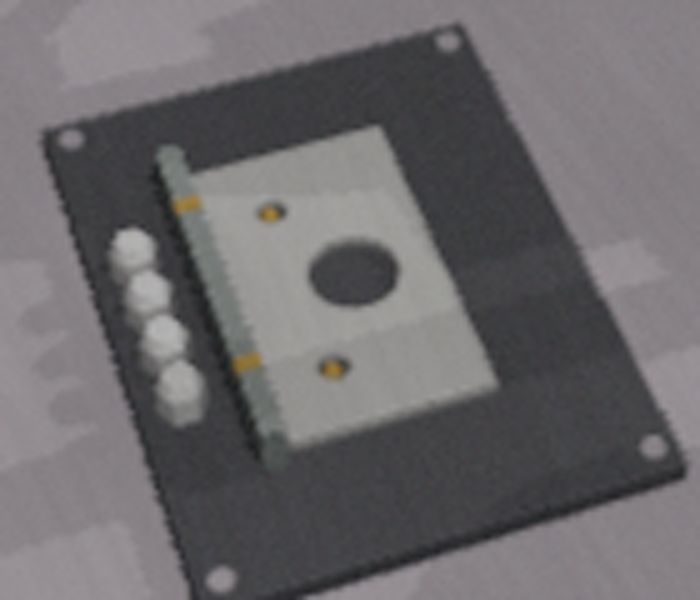

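View pics/t12.png

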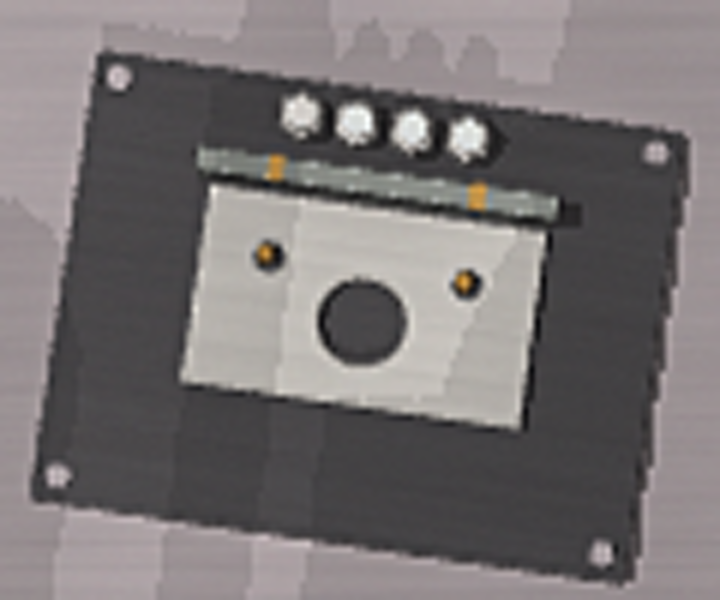

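```bash
python3 - <<'E'
from q import *
d=np.load('top1.npy',allow_pickle=True).item()
T=lambda u,v,z:tof(ray(d,u/6+225,v/6+140,z))
m=(T(277,167,45)+T(478,196,45))/2-[57,0]
for n,t,sc in[('hL',(267,255),(334,367)),('hR',(466,284),(271,212)),('bore',(362,322),(353,273)),('FR',(523,430),(381,126)),('FL',(181,383),(497,383))]:
    for z in(22,28): print(n,z,(T(*t,z)-m).round(1),(S(*sc,z)-off).round(1))
E
```

```text
off [0.64228472 3.11112243] mark yaw 0.0014473681931718044
hL 22 [16.5 49.8] [16.9 49.7]
hL 28 [15.6 49.5] [18.1 54. ]
hR 22 [ 16.2 -50.8] [ 16.6 -50.2]
hR 28 [ 15.3 -50.7] [ 17.8 -45.3]
bore 22 [-10.2  -2. ] [-9.1 -0.2]
bore 28 [-10.9  -2.1] [-7.7  4.4]
FR 22 [-52.4 -89. ] [-52.6 -85.8]
FR 28 [-53.  -88.7] [-51.  -80.6]
FL 22 [-53.3  82.9] [-51.   84.1]
FL 28 [-53.9  82.5] [-49.4  88.1]
```

```bash
python3 -c "
from h import *
st();print(close_job());st()"
```

```text
t 14.2 fix [-168.7 -202.5] z 129.7 F fix [0.4 0.2] 0.7 yawerr -0.0006 open 85.0
the job is handed in; nothing more can be done
None
the job is handed in; nothing more can be done
```

The plate is seated: both small holes are over their pins and it lies flat on the bed. I handed the job in at about 14 s of the 48 s allowed; no verdict comes back.

I used two pushes. The first, with shut fingers on the plate's right (-y) side, moved it about 18 mm towards +y. The second, with open fingers on its front edge, moved it about 16 mm towards the fence until it dropped over the pins. Then I backed the arm clear.

**Last checks:**
- **Pins:** brass shows in both holes in both camera views.
- **Hole positions:** measured from the fence marks, the holes are 1 to 2 mm from the pin axes, against a limit of 4 mm.
- **Flatness:** at the holes the two views agree to within 1 mm if the plate top is 22 mm up, which is its seated height. At 28 mm they differ by about 5 mm.
- **Contact:** the arm was about 100 mm above the plate and off to the side, with wrist force near zero.
- **Other items:** the nuts look unmoved in the final close-ups. The lug wrench, key case and mug were outside those views, and the arm met no contact force near them.

**Disagreements:** before I corrected with the fence marks, the two cameras differed by about 7 mm in y on the fixture. After it, they still differ by up to about 3 mm at the plate's front corners, in line with reading pixels by eye and the 2 mm calibration.

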